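Seat the grinding cone in the mill and rock it free

TASK

Fit the larger grinding cone into the conical cup of the bench mill: pressing only lightly, feel for the angle at which its tongue drops into the drive slot, so that the cone is fully home. Then, with the cone staying home, check that it rocks free: turn it anticlockwise (seen from above) until its tab points at the mark on that side, then back clockwise until the tab points at the other mark. Let go and leave it home; leave the smaller cone and the other things alone.

Things in the scene. Friction and masses are not known exactly. Their poses are not given: they have to be found in the camera images.
- cone_mid (a point): Larger grinding cone, bare steel, 320 to 520 g, 68 mm across, 80 mm tall: point on its axis half-way up; z up its axis, x along its tab and tongue. Taper of 30 deg half angle, 32 to 68 mm diameter, then a 6 mm lip whose flat top is 6 mm above this point. Starts upright in a fixed white ring rest (76 mm across, 36 mm high); lifts straight out. A half turn about z changes nothing.
- cone_tab (a point): Centre of the larger cone's grip tab, 17 mm above the lip's flat top and 23 mm above cone_mid: upright plate 36 mm long (along x), 14 mm thick (along y), 34 mm high.
- cone_tongue (a point): Tip of the larger cone's drive tongue, on its axis, 40 mm below cone_mid: 30 mm long (along x), 5.6 mm thick, 9 mm high, square.
- spare_mid (a point): Smaller grinding cone, not to be used: 44 mm across, tab 28 mm long and 12 mm thick, no tongue, in a narrower fixed white ring rest (56 mm across, 36 mm high). Point on its axis, 32 mm below its tab's top. The two rests may stand in either order.
- mill: Bench mill, fixed: grey housing 125 x 125 x 45 mm, on it a steel cylinder 90 mm across with a conical cup open upward. Origin on the cup's axis at table height, z up, x midway between the two marks. Fully home, cone_mid is on the axis 90 mm above this origin (95 to 98 mm while the tongue stands on the spindle). The contact forces between cone and mill must never add up to 60 N (the taper about doubles a push); pressing with 5 N is plenty.
- cup_rim (a point): Centre of the mouth of the mill's cup, 68 mm wide, 89.5 mm above the table, same taper as the larger cone. Ground, slippery steel. With the cone home its lip stands just proud of the rim.
- spindle_top (a point): Middle of the spindle's flat top in the cup's bottom, 58 mm above the table (axes: the mill's, not the slot's). A slot crosses it, 7.4 mm wide, 10 mm deep, at an unreported angle: 1.1 rad clockwise to 0.1 anticlockwise (from above) of mill x. The tongue enters within about 0.1 rad and 1 mm. The spindle yields 3 mm downward (10 N), then is rigid; it turns 1.3 rad each way against 0.08 N m, and stays.
- rib_acw: The anticlockwise mark: a pair of thin dark upright ribs on opposite sides of the mill's steel cylinder, 0.44 rad anticlockwise of the mill's x axis. Origin on the mill's axis at table height; its x axis runs through the two ribs: the tab (cone's x axis) points at the mark when along it.
- rib_cw: The clockwise mark: the same, 0.44 rad clockwise of the mill's x axis.
- beaker: Bystander: clear plastic beaker standing mouth down, 70 mm across, 86 mm tall. Origin at its underside.
- vial: Bystander: white sample vial with white cap, 26 mm across, 60 mm tall. Origin at its underside.
- funnel: Bystander: white funnel standing mouth down, 70 mm across, 66 mm tall. Origin at its underside.
- brush: Bystander: flat brush lying down, 162 mm long. Origin under its centre.
There are look-alikes about, which are no part of the job. What is shaped like the part that bears cone_mid but red is not meant.

How it is judged:
By the outcome, as a careful person would: the job done as asked, in the order asked, and still so for the second after the job is handed in, with the robot touching nothing.
It also fails if it takes over 67 s, if anything falls off the work surface, if the arm or the gripper's body presses on something with over 40 N, if the wrist force passes 120 N, or if a joint passes its speed limit or range.

ROBOT

A 6-joint arm with a two-finger parallel gripper is mounted at the origin on a cart in front of the work surface, level with it; the furniture and walls round the work are solid. World frame = base frame: x ahead of the robot, y to its left, z up, the work surface at z = 0. Lengths are in m, angles in degrees, forces in N, time in s.
With the tool pointing down it reaches from about 0.25 to 0.725 m from the base axis. Payload 9.7 kg.
Tool frame: the origin (TCP) lies midway between the tips of the shut fingers; the grasp point (between the pads) lies bot.hold_point_z behind it (bot.hold_point_z is the distance from the TCP to the grasp point, in m); z points along the fingers, y is the line along which they close (so a half turn about z gives the same grasp; the last joint's range is limited). The gripper opens to 85 mm and grips with 20 to 120 N. Pads are 22 mm wide; open, the fingers measure 114 mm over their backs; the gripper's body (76 mm by 85 mm) begins 54 mm behind the grasp point. The pads swing forward as they close: fully open they stand 13 mm farther back than shut.
Start: joints at [73.74, 4.979, 10.078, 95.1, 0, 90], TCP at [0.154, 0.528, 0.231] pointing down, gripper open.
Joint ranges: [-179.16, 179.16], [-48.56, 103.87], [-65.8, 70.77], [-126.05, 130.52], [-82.76, 87.17], [-180, 180]. Speed limits (degrees/s): [127.2, 127.2, 147.25, 180, 180, 180].

INTERFACE

Orientations are given as [roll, pitch, yaw] about the fixed x, y, z axes, in that order (R = Rz(yaw) Ry(pitch) Rx(roll)).
In Python, from workcell import bot, camera, camera_model, ticket gives the robot as it stands.
- The arm moves only by the tool send_rows, never from a script. Its argument "targets" is text: rows parted by semicolons, each of 5 numbers parted by spaces: the shift along the tool's x, y, z in mm, then the turn about the tool's z in degrees, then the closure in counts, from 0 (fully open) to 255 (shut). A call has 1 to 20 rows; each row is the pose to reach, as a shift and turn from the pose commanded when the call began, along the tool's axes at that moment; what a row does not reach only later rows make up. A row lasts 1/8 s, in which the tool goes at most 62.5 mm and 10.7 degrees, less where a joint would pass 70% of its speed; a pose out of reach is approached as far as the arm can. A call with a gripper value outside its range is refused whole. The fingers move at their own pace and stop on an object; "newtons" is the grip in N (left out, the last holds). Time passes only in rows, so rows that repeat a pose let the fingers close. It gives the time, the measured TCP pose, the force, the opening and the grip force at its end, in the units of the state.
- bot.get_obs(): the state, without advancing time (a new reading comes with each control period).
- camera(name): name is "scene" or "top" or "wrist"; returns the picture (420x560x3 uint8, blue, green, red); there is no depth.
- camera_model(name): a dict with "K" (3x3 intrinsics, pixels), "dist_coeffs" ([k1, k2, p1, p2, k3] as OpenCV has them; the pictures are not rectified), "pose" (4x4, takes a point from camera to world coordinates); the wrist camera has in their place "T_tool_cam" (4x4, takes a point from camera to tool coordinates, whose origin is the TCP and whose axes are the flange's). Camera axes: x right, y down, z forward; pixel columns grow to the right and rows downward; lengths in m; the calibration is good to about 2 mm. A picture is of the moment at which its call begins: read the wrist's pose just before it. camera_model takes no time and is no camera call.
- ticket.job_done(): hands the job in; it is judged then, once.
The state is a dict: "time": time; "q": joint angles; "qd": joint speeds; "joint_efforts": joint torques, N m; "ee_pos": TCP position; "tcp_rot": TCP orientation; "wrist_force": force on the tool from outside, world axes, zero at the start; "torque": the same for the moment, N m; "opening": finger opening in m; "grasp_force": force on a finger pad.
Only numpy, scipy, OpenCV 4.12 (cv2) and the standard library are available. Lean on these libraries where they do the work, as an engineer would, in place of code of your own. Each camera call takes 0.05 s, during which the arm holds its last target. There are 200 camera calls.

## Working session

There is one attempt and no reset: what is moved stays moved. The work goes in short steps, Python scripts to look and compute and a tool call to move; the robot and the scene stay as the last step left them, time stands still between calls to the robot, and variables do not carry over. Pictures are saved under pics/ and viewed, at most 13 in all, crops included, and the job is handed in when it is done.

Besides the shell and the picture viewer there is one more tool, called after "Emit:" as name(argument=value, ...), one argument or row to a line, values as JSON. send_rows: Moves the arm, as the interface text tells. Its arguments: {"type":"object","properties":{"targets":{"type":"string"},"newtons":{"type":"number"}},"required":["targets"]}

```bash
mkdir -p pics
python3 - <<'E'
from workcell import bot,camera,camera_model
import cv2,numpy as np
o=bot.get_obs();print(o,bot.hold_point_z)
for n in("scene","top"):
    cv2.imwrite(f"pics/{n}0.png",camera(n));m=camera_model(n);print(n,m)
print(camera_model("wrist"))
E
```

```text
{'time': 0.0, 'q': array([ 7.37392005e+01,  5.01192369e+00,  1.00326653e+01,  9.50997193e+01,
       -6.93814344e-04,  9.00000223e+01]), 'qd': array([-0.04857774,  0.02395656, -0.06722244,  0.04081695,  0.03866508,
        0.02872489]), 'joint_efforts': array([-1.42451468e-04, -5.20386529e+01,  4.64809048e+01,  1.60941010e-02,
       -2.54491238e-05,  3.62357014e-06]), 'ee_pos': array([0.15394146, 0.52776658, 0.23055915]), 'tcp_rot': array([-1.79921022e+02,  6.93844468e-04,  1.63739179e+02]), 'wrist_force': array([-0.47292993,  0.22454835, -0.44490749]), 'torque': array([-0.0281222 , -0.03414546,  0.01821497]), 'grasp_force': 0.0, 'opening': 0.08560366405368916} 0.0187
scene {'K': array([[381.74496959,   0.        , 281.67417602],
       [  0.        , 381.74496959, 212.99261262],
       [  0.        ,   0.        ,   1.        ]]), 'dist_coeffs': array([-0.00146636,  0.        ,  0.        ,  0.        ,  0.        ]), 'pose': array([[-0.55775794, -0.365796  ,  0.74504991, -0.0668527 ],
       [-0.82994656,  0.23526667, -0.5058046 ,  0.45063125],
       [ 0.00973589, -0.90046815, -0
[... 501 characters left out ...]
314, -0.99154466,  1.54562797],
       [ 0.        ,  0.        ,  0.        ,  1.        ]])}
{'K': array([[357.7933281 ,   0.        , 273.04061832],
       [  0.        , 357.7933281 , 208.20571763],
       [  0.        ,   0.        ,   1.        ]]), 'dist_coeffs': array([-0.09338839,  0.        ,  0.        ,  0.        ,  0.        ]), 'T_tool_cam': array([[ 1.07051830e-03, -9.60263006e-01, -2.79094631e-01,
         7.17271062e-02],
       [ 9.99999200e-01,  1.21621933e-03, -3.48888801e-04,
        -1.21907707e-05],
       [ 6.74465294e-04, -2.79094034e-01,  9.60263539e-01,
        -1.42776102e-01],
       [ 0.00000000e+00,  0.00000000e+00,  0.00000000e+00,
         1.00000000e+00]])}
```

View pics/scene0.png

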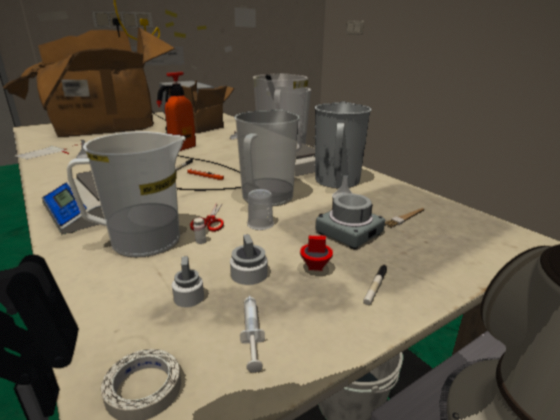

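View pics/top0.png

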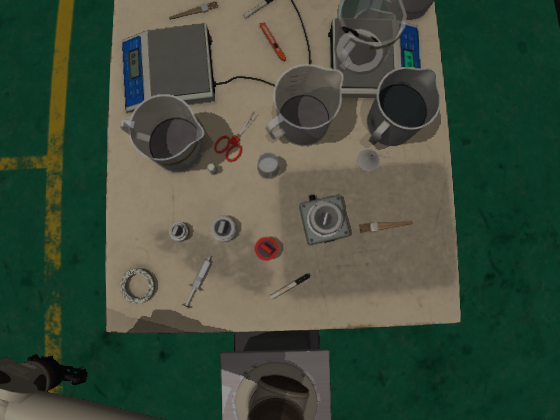

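Top view: the cone candidates are (179,231), a small one in a narrow rest, (224,227), a larger one in a wide rest, and (266,248), which is red and so not meant. The mill is at (325,217). I'll check the choice in one close crop.

Run:
```python
import cv2,numpy as np
t=cv2.imread("pics/top0.png");s=cv2.imread("pics/scene0.png")
a=cv2.resize(t[190:265,160:360],None,fx=4,fy=4,interpolation=cv2.INTER_CUBIC)
b=cv2.resize(s[185:310,160:410],(600,300),interpolation=cv2.INTER_CUBIC)
b=cv2.copyMakeBorder(b,0,0,0,200,cv2.BORDER_CONSTANT)
cv2.imwrite("pics/crop1.png",np.vstack([a,b]))
```

```text
(no output)
```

View pics/crop1.png

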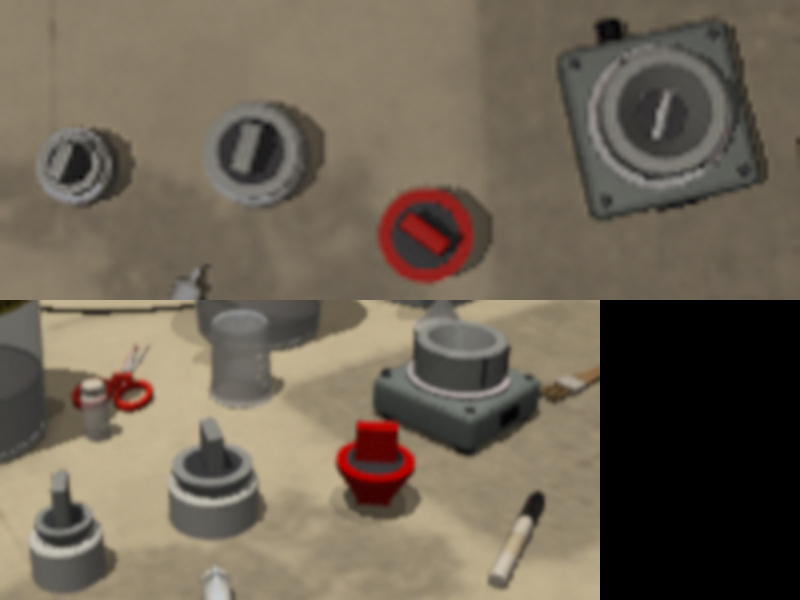

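The crop shows the larger cone at top px (222,227), in the wider rest and bare steel. The red one at (266,234) and the small one at (178,231) are rejected. The mill cup is at (326,218), with its slot visible. Next I triangulate.

```bash
cat > h.py <<'E'
import numpy as np,cv2
from workcell import bot,camera,camera_model
from scipy.spatial.transform import Rotation as R
def tool():
    o=bot.get_obs();T=np.eye(4);T[:3,:3]=R.from_euler('xyz',o['tcp_rot'],degrees=True).as_matrix();T[:3,3]=o['ee_pos'];return T
def ray(n,p,P=None):
    m=camera_model(n)
    if P is None:P=m['pose'] if n!='wrist' else tool()@m['T_tool_cam']
    u=cv2.undistortPoints(np.float64([[p]]),m['K'],m['dist_coeffs'])[0,0]
    return P[:3,3],P[:3,:3]@[u[0],u[1],1]
def atz(n,p,z,P=None):
    c,d=ray(n,p,P);return (c+d*(z-c[2])/d[2])[:2]
def tri(*rs):
    A=np.zeros((3,3));b=np.zeros(3)
    for c,d in rs:
        d=d/np.linalg.norm(d);M=np.eye(3)-np.outer(d,d);A+=M;b+=M@c
    return np.linalg.solve(A,b)
E
python3 - <<'E'
from h import *
print('cone tabtop',tri(ray('top',(221.75,227)),ray('scene',(247.1,238.3))))
print('cup',atz('top',(325.3,218.3),.0895))
print('cone',atz('top',(223,227.5),.05))
a,b=[atz('top',(160+x/4,190+y/4),.1) for x,y in((238,172),(255,125))];print('tabang',np.degrees(np.arctan2(*(b-a)[::-1])))
a,b=[atz('top',(160+x/4,190+y/4),.058) for x,y in((655,137),(669,92))];print('slotang',np.degrees(np.arctan2(*(b-a)[::-1])))
a,b=[atz('top',(160+x/4,190+y/4),.045) for x,y in((598,217),(765,180))];print('edge',np.degrees(np.arctan2(*(b-a)[::-1])))
for p in((80,165),(425,235)):print(atz('top',(160+p[0]/4,190+p[1]/4),.05))
E
```

```text
cone tabtop [0.5127031  0.13760512 0.08298867]
cup [ 0.52719468 -0.15436254]
cone [0.51346843 0.13668605]
tabang -21.029700459123454
slotang -19.554440700356317
edge -79.45099130500836
[0.50607458 0.26174163]
[0.44898027 0.01409349]
```

Emit:
send_rows(
  targets="-25 -15 2 10 0;-50 -30 4 20 0;-76 -46 6 30 0;-101 -61 8 40 0;-126 -76 10 51 0;-151 -92 11 61 0;-177 -107 12 72 0;-202 -122 14 82 0;-227 -138 15 92 0;-252 -153 17 103 0;-277 -168 19 113 0;-303 -183 20 123 0;-328 -199 22 134 0;-353 -214 24 144 0;-378 -229 26 154 0;-404 -244 28 164 0;-429 -260 30 175 0;-454 -275 31 185 0;-454 -275 31 185 0;-454 -275 31 185 0",
)

```text
time: 2.6
ee_pos: [0.5072, 0.0074, 0.1998]
tcp_rot: [-172.3, 1.2, -3.4]
wrist_force: [-0.0, 0.8, -0.1]
opening: 0.0854
grasp_force: 0.0
```

Run:
```python
from h import *
print(bot.get_obs()['tcp_rot'],bot.get_obs()['ee_pos'],bot.get_obs()['q']);np.save("T1.npy",tool())
im=camera("wrist");cv2.imwrite("pics/w1.png",im);cv2.imwrite("pics/w1b.png",cv2.resize(im,(800,600),interpolation=cv2.INTER_CUBIC))
```

```text
[-172.26294884    1.20053344   -3.44845768] [0.50721871 0.00738514 0.19979485] [ -3.50302628  -0.4326932    0.6966456   92.33728394   7.73590432
 179.9449423 ]
```

View pics/w1b.png

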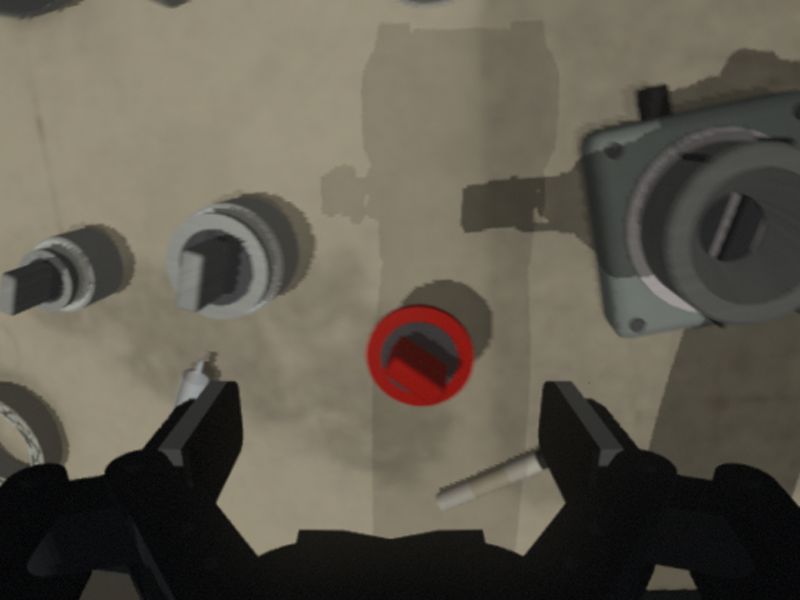

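The wrist hit its range limit because q6 = q1+180−yaw, so I need the other half-turn (yaw ≈ 159). I turn back and see how the pose recovers.

Emit:
send_rows(
  targets="0 0 0 -10 0;0 0 0 -20 0;0 0 0 -30 0;0 0 0 -40 0",
)

```text
time: 3.15
ee_pos: [0.5073, 0.0087, 0.2002]
tcp_rot: [-173.3, -4.1, 36.7]
wrist_force: [-0.3, 0.2, -0.0]
opening: 0.0854
grasp_force: 0.0
```

Run:
```python
from h import *
print(bot.get_obs()['tcp_rot'],bot.get_obs()['ee_pos'],bot.get_obs()['q'])
```

```text
[-173.34926334   -4.10388932   36.71784185] [0.50725806 0.00865045 0.20015087] [ -3.35261633  -0.46234048   0.70822922  92.33617308   7.72321677
 139.61230732]
```

The limit clip left a tilt (q5 = 7.7°). A mirrored clip at the other wrist limit should undo it, so I turn there.

Emit:
send_rows(
  targets="0 0 0 -10.5 0;0 0 0 -21 0;0 0 0 -31.5 0;0 0 0 -42 0;0 0 0 -52.5 0;0 0 0 -63 0;0 0 0 -73.5 0;0 0 0 -84 0;0 0 0 -94.5 0;0 0 0 -105 0;0 0 0 -115.5 0;0 0 0 -126 0;0 0 0 -136.5 0;0 0 0 -147 0;0 0 0 -157.5 0;0 0 0 -168 0;0 0 0 -178.5 0;0 0 0 -189 0;0 0 0 -199.5 0;0 0 0 -210 0",
)

```text
time: 5.65
ee_pos: [0.5072, 0.0087, 0.2001]
tcp_rot: [176.3, 6.9, -113.2]
wrist_force: [0.1, -0.1, 1.6]
opening: 0.0854
grasp_force: 0.0
```

Emit:
send_rows(
  targets="0 0 0 -10.5 0;0 0 0 -21 0;0 0 0 -31.5 0;0 0 0 -42 0;0 0 0 -52.5 0;0 0 0 -63 0;0 0 0 -73.5 0;0 0 0 -84 0;0 0 0 -94.5 0;0 0 0 -105 0;0 0 0 -115.5 0;0 0 0 -120 0",
)

```text
time: 7.15
ee_pos: [0.5051, 0.0552, 0.2]
tcp_rot: [-174.2, -0.1, 2.9]
wrist_force: [-0.3, -0.7, -0.3]
opening: 0.0853
grasp_force: 0.0
```

```bash
cat > st.py <<'E'
from h import *
o=bot.get_obs();print(o['time'],o['tcp_rot'].round(2),o['ee_pos'].round(4),o['q'].round(2),'toolz',tool()[:3,2].round(4),'F',o['wrist_force'].round(1),'T',o['torque'].round(2),'g',round(o['opening'],4),round(o['grasp_force'],1))
E
python3 st.py
```

```text
7.15 [-1.7418e+02 -1.5000e-01  2.8800e+00] [0.5051 0.0552 0.2   ] [   2.98   -1.6    -0.29   91.15    5.82 -179.9 ] toolz [-0.0025  0.1014 -0.9948] F [-0.3 -0.7 -0.3] T [-0.03 -0.01  0.  ] g 0.0853 0.0
```

Emit:
send_rows(
  targets="0 0 0 -10 0;0 0 0 -20 0;0 0 0 -20 0",
)

```text
time: 7.52
ee_pos: [0.478, 0.1506, 0.2001]
tcp_rot: [-178.0, -1.9, 16.3]
wrist_force: [-0.2, 0.7, -0.5]
opening: 0.0853
grasp_force: 0.0
```

```bash
python3 st.py
```

```text
7.525 [-177.96   -1.95   16.28] [0.478  0.1506 0.2001] [  16.33   -4.26   -2.73   89.59    2.04 -179.95] toolz [ 0.0226  0.0436 -0.9988] F [-0.2  0.7 -0.5] T [-0.04  0.02 -0.06] g 0.0853 0.0
```

Emit:
send_rows(
  targets="-24 50 -3 7 0;-47 100 -5 14 0;-71 150 -8 20 0;-94 200 -10 27 0;-118 250 -13 34 0;-141 301 -16 41 0;-165 351 -18 47 0;-188 401 -21 54 0;-188 401 -21 54 0",
)

```text
time: 8.65
ee_pos: [0.408, -0.2917, 0.1996]
tcp_rot: [-177.2, 0.6, -38.2]
wrist_force: [0.5, 1.2, 0.1]
opening: 0.0853
grasp_force: 0.0
```

Emit:
send_rows(
  targets="0 0 0 -9 0;0 0 0 -18 0;0 0 0 -18 0",
)

```text
time: 9.02
ee_pos: [0.4452, -0.2129, 0.2004]
tcp_rot: [179.7, -0.2, -25.4]
wrist_force: [0.7, -0.6, -0.6]
opening: 0.0852
grasp_force: 0.0
```

```bash
python3 st.py
```

```text
9.025 [179.72  -0.21 -25.45] [ 0.4452 -0.2129  0.2004] [ -25.39   -3.5    -1.93   91.37   -0.28 -179.95] toolz [ 0.0012 -0.006  -1.    ] F [ 0.7 -0.6 -0.6] T [-0.05  0.01 -0.03] g 0.0852 0.0
```

Tilt is now about 0.35°. I turn to yaw ≈ 159 above the mill to look at the ribs and slot.

Emit:
send_rows(
  targets="10 -18 0 10.5 0;20 -36 0 21 0;30 -54 0 31.5 0;40 -72 0 42 0;49 -88 0 52.5 0;49 -88 0 63 0;49 -88 0 73.5 0;49 -88 0 84 0;49 -88 0 94.5 0;49 -88 0 105 0;49 -88 0 115.5 0;49 -88 0 126 0;49 -88 0 136.5 0;49 -88 0 147 0;49 -88 0 157.5 0;49 -88 0 168 0;49 -88 0 175 0;49 -88 0 175 0",
)

```text
time: 11.28
ee_pos: [0.5268, -0.1572, 0.2001]
tcp_rot: [-179.7, 0.2, 159.3]
wrist_force: [0.5, 0.5, 0.4]
opening: 0.0856
grasp_force: 0.0
```

Run:
```python
import st
from h import *
np.save("T2.npy",tool())
im=camera("wrist");cv2.imwrite("pics/w2.png",im);cv2.imwrite("pics/w2b.png",cv2.resize(im,(800,600),interpolation=cv2.INTER_CUBIC))
```

```text
11.275 [-179.7     0.18  159.33] [ 0.5268 -0.1572  0.2001] [-16.45   4.23   5.81  91.43  -0.31   4.22] toolz [ 0.0011 -0.006  -1.    ] F [0.5 0.5 0.4] T [ 0.05  0.03 -0.01] g 0.0856 0.0
```

View pics/w2b.png

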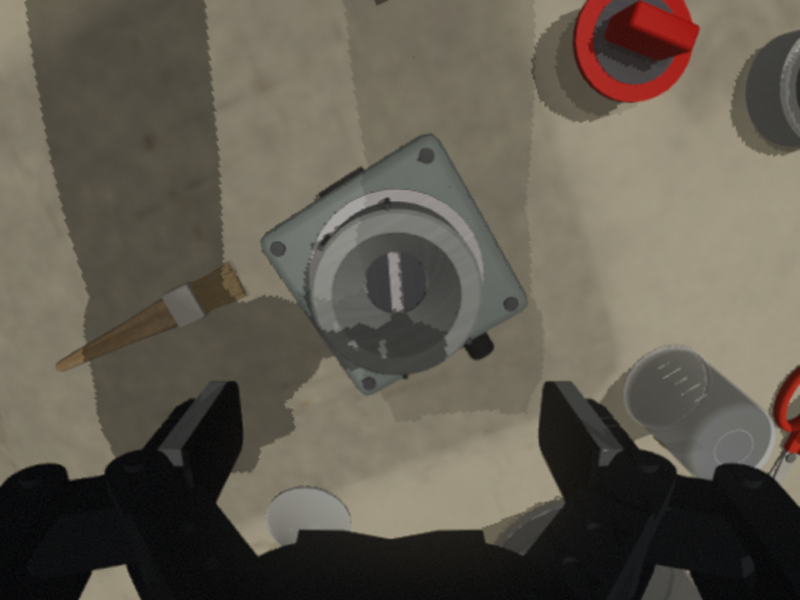

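The mill is centred at about (395,290), with the bright slot at (395,282) and ribs near (323,240), (386,203) and (405,376). I enlarge it.

Run:
```python
import cv2
im=cv2.imread("pics/w2.png")[130:275,195:355]
cv2.imwrite("pics/w2c.png",cv2.resize(im,None,fx=4,fy=4,interpolation=cv2.INTER_CUBIC))
```

```text
(no output)
```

View pics/w2c.png

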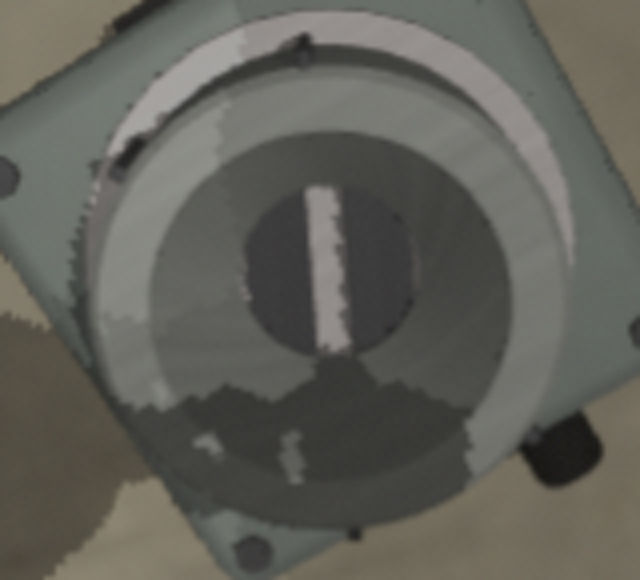

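Run:
```python
from h import *
T=np.load("T2.npy");P=T@camera_model('wrist')['T_tool_cam']
f=lambda p,z:atz('wrist',(195+p[0]/4-.4,130+p[1]/4-.4),z,P)
c=f((330,307),.0895);print('c',c,'top-cam', atz('top',(325.3,218.3),.0895))
print('spindle c',f((330,270),.058))
w=[f(p,.0895) for p in((148,307),(513,307),(330,130),(330,483))];print(np.linalg.norm(w[0]-w[1]),np.linalg.norm(w[2]-w[3]))
for p in((130,155),(302,45),(355,533),(535,435)):
  for z in(.05,.07,.0895):
    d=f(p,z)-c;print(p,z,round(np.hypot(*d),4),np.degrees(np.arctan2(d[1],d[0])).round(1))
for z in(.048,.058):
  d=f((320,187),z)-f((333,352),z);print('slot',np.degrees(np.arctan2(d[1],d[0])),np.hypot(*d))
```

```text
c [ 0.52837382 -0.15537958] top-cam [ 0.52719468 -0.15436254]
spindle c [ 0.52952856 -0.15564397]
0.06729625733654446 0.06780662217010375
(130, 155) 0.05 0.0465 -137.9
(130, 155) 0.07 0.0459 -143.4
(130, 155) 0.0895 0.0457 -148.8
(302, 45) 0.05 0.0442 166.7
(302, 45) 0.07 0.0462 166.0
(302, 45) 0.0895 0.0481 165.4
(355, 533) 0.05 0.0643 -15.3
(355, 533) 0.07 0.0549 -14.9
(355, 533) 0.0895 0.0458 -14.4
(535, 435) 0.05 0.0607 27.6
(535, 435) 0.07 0.0533 31.5
(535, 435) 0.0895 0.0464 36.5
slot 163.89100024433114 0.03637572692979599
slot 163.89100024433114 0.03514126047160743
```

Ribs are at about −14.5° (cw) and 36° (acw), so mill x ≈ 10.7°, which agrees with the housing edges. The slot is at ≈ −16°. Now I view the cone from above.

Emit:
send_rows(
  targets="23 54 0 0 0;46 108 0 0 0;70 162 0 0 0;93 216 0 0 0;117 270 0 0 0;117 270 0 0 0;117 270 0 0 0",
)

```text
time: 12.2
ee_pos: [0.513, 0.1365, 0.1983]
tcp_rot: [-179.7, 0.2, 159.4]
wrist_force: [0.7, 0.3, 0.2]
opening: 0.0853
grasp_force: 0.0
```

Run:
```python
import st
from h import *
np.save("T3.npy",tool())
im=camera("wrist");cv2.imwrite("pics/w3.png",im);cv2.imwrite("pics/w3c.png",cv2.resize(im[120:280,180:390],None,fx=3.75,fy=3.75,interpolation=cv2.INTER_CUBIC))
```

```text
12.2 [-179.67    0.19  159.41] [0.513  0.1365 0.1983] [15.11  1.81  3.09 91.32 -0.38 35.69] toolz [ 0.0011 -0.0066 -1.    ] F [0.7 0.3 0.2] T [0.   0.03 0.05] g 0.0853 0.0
```

View pics/w3c.png

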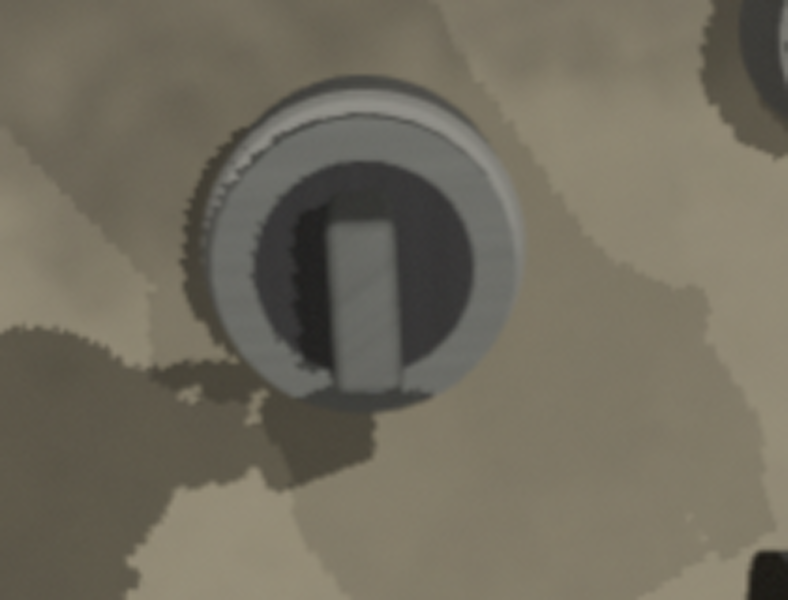

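Run:
```python
from h import *
T=np.load("T3.npy");P=T@camera_model('wrist')['T_tool_cam']
f=lambda p,z:atz('wrist',(180+p[0]/3.75-.4,120+p[1]/3.75-.4),z,P)
n=np.linalg.norm
for z in(.05,.055,.06,.065,.07,.08):
  print(z,'lip diam',n(f((208,260),z)-f((518,260),z)),n(f((363,113),z)-f((363,411),z)),'c',f((363,262),z),)
for z in(.09,.095,.1,.105):
  a,b=(f((359,221.5),z),f((370,390),z));d=a-b
  print(z,'tab len',n(d),'thick',n(f((333,306),z)-f((396.5,306),z)),'c',(a+b)/2,'ang',np.degrees(np.arctan2(d[1],d[0])))
```

```text
0.05 lip diam 0.06904275463280186 0.06825823381507547 c [0.51084683 0.1391486 ]
0.055 lip diam 0.06785561666632771 0.06708458509092897 c [0.5097259  0.13955183]
0.06 lip diam 0.06666847869985353 0.06591093636678241 c [0.50860497 0.13995505]
0.065 lip diam 0.06548134073337934 0.06473728764263594 c [0.50748405 0.14035828]
0.07 lip diam 0.0642942027669052 0.06356363891848946 c [0.50636312 0.1407615 ]
0.08 lip diam 0.061919926833956876 0.06121634147019658 c [0.50412127 0.14156795]
0.09 tab len 0.03392445115173685 thick 0.01230209669961649 c [0.51043267 0.13952912] ang 163.24597384170153
0.095 tab len 0.03324811285759377 thick 0.012056834689068853 c [0.50914122 0.13998907] ang 163.24597384170153
0.1 tab len 0.032571774563450694 thick 0.01181157267852115 c [0.50784978 0.14044902] ang 163.2459738417015
0.105 tab len 0.031895436269307624 thick 0.011566310667973485 c [0.50655833 0.14090897] ang 163.24597384170147
```

Lip top at z ≈ 0.053, tab top ≈ 0.087, axis at (0.5107, 0.1394), tab at 163.3°. I descend to a TCP height of 0.061, staying clear of the lip.

Emit:
send_rows(
  targets="3.6 2.7 0 -3.9 0;3.6 2.7 40 -3.9 0;3.6 2.7 80 -3.9 0;3.6 2.7 110 -3.9 0;3.6 2.7 125 -3.9 0;3.6 2.7 134 -3.9 0;3.6 2.7 137 -3.9 0;3.6 2.7 137 -3.9 0",
)

```text
time: 13.25
ee_pos: [0.5113, 0.1395, 0.062]
tcp_rot: [-179.7, 0.2, 163.2]
wrist_force: [0.7, -0.5, 0.8]
opening: 0.085
grasp_force: 0.0
```

Emit:
send_rows(
  targets="0 0 0 0 255;0 0 0 0 255;0 0 0 0 255;0 0 0 0 255;0 0 0 0 255;0 0 0 0 255",
  newtons=50,
)

```text
time: 14.0
ee_pos: [0.5109, 0.1395, 0.0615]
tcp_rot: [-179.7, 0.2, 163.2]
wrist_force: [-1.4, 0.1, 3.3]
opening: 0.0133
grasp_force: 52.4
```

Run:
```python
import st
from h import *
a=camera("wrist");b=camera("scene")[150:330,150:390]
a=cv2.resize(a,(400,300));b=cv2.resize(b,(400,300),interpolation=cv2.INTER_CUBIC)
cv2.imwrite("pics/g.png",np.hstack([a,b]))
```

```text
14.0 [-179.68    0.18  163.17] [0.5109 0.1395 0.0615] [ 15.47   2.36 -11.47  76.18  -0.37  32.3 ] toolz [ 0.0014 -0.0062 -1.    ] F [-1.4  0.1  3.3] T [ 0.02  0.21 -0.01] g 0.0133 52.4
```

Gripped (13.3 mm opening matches the tab thickness). I lift and carry it to above the cup.

Emit:
send_rows(
  targets="0 0 -15 0 255;0 0 -50 0 255;0 0 -90 0 255;-10 -27 -110 0 255;-30 -82 -110 0 255;-50 -137 -110 0 255;-70 -192 -110 0 255;-88 -240 -110 0 255;-98 -268 -110 0 255;-102 -277 -108 -0.7 255;-102 -277 -108 -0.7 255;-102 -277 -108 -0.7 255",
)

```text
time: 15.6
ee_pos: [0.5281, -0.1535, 0.1712]
tcp_rot: [-179.7, 0.1, 163.9]
wrist_force: [0.3, 0.5, -4.4]
opening: 0.013
grasp_force: 51.4
```

Run:
```python
import st
from h import *
a=camera("wrist");b=camera("scene")[150:330,150:390]
a=cv2.resize(a,(400,300));b=cv2.resize(b,(400,300),interpolation=cv2.INTER_CUBIC)
cv2.imwrite("pics/g2.png",np.hstack([a,b]))
```

```text
15.6 [-1.7969e+02  1.5000e-01  1.6392e+02] [ 0.5281 -0.1535  0.1712] [-1.604e+01  3.990e+00  2.370e+00  8.823e+01 -3.100e-01  4.000e-02] toolz [ 0.001 -0.006 -1.   ] F [ 0.3  0.5 -4.4] T [ 0.04  0.05 -0.02] g 0.013 51.4
```

View pics/g2.png

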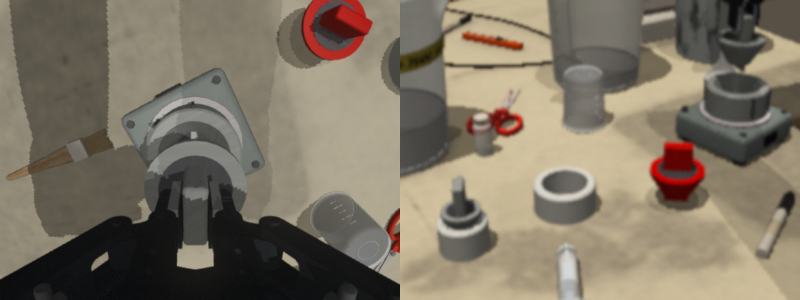

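The cone hangs above the cup and the rest is empty. Now I descend, then creep.

Emit:
send_rows(
  targets="-0.5 -1.5 15 0 255;-0.5 -1.5 30 0 255;-0.5 -1.5 42 0 255;-0.5 -1.5 48 0 255;-0.5 -1.5 51 0 255;-0.5 -1.5 53 0 255;-0.5 -1.5 53 0 255",
)

```text
time: 16.58
ee_pos: [0.5284, -0.1565, 0.1184]
tcp_rot: [-179.7, 0.2, 163.9]
wrist_force: [0.0, 0.5, -4.0]
opening: 0.0126
grasp_force: 51.4
```

Emit:
send_rows(
  targets="0 0 1 0 255;0 0 2 0 255;0 0 3 0 255;0 0 3 0 255",
)

```text
time: 17.08
ee_pos: [0.5282, -0.1564, 0.1151]
tcp_rot: [-179.7, 0.2, 163.9]
wrist_force: [-0.7, 0.5, -4.6]
opening: 0.0134
grasp_force: 51.4
```

```bash
python3 st.py
```

```text
17.075 [-1.7967e+02  1.6000e-01  1.6386e+02] [ 0.5282 -0.1564  0.1151] [-16.33   4.2   -3.59  82.05  -0.33  -0.19] toolz [ 0.0011 -0.0063 -1.    ] F [-0.7  0.5 -4.6] T [-0.01 -0.01 -0.02] g 0.0134 51.4
```

Emit:
send_rows(
  targets="0.2 0.7 1 0 255;0.2 0.7 2 0 255;0.2 0.7 2 0 255",
)

```text
time: 17.45
ee_pos: [0.5282, -0.1557, 0.113]
tcp_rot: [-179.7, 0.2, 163.9]
wrist_force: [-0.3, 0.5, -4.3]
opening: 0.0131
grasp_force: 51.4
```

Emit:
send_rows(
  targets="0 0 1 0 255;0 0 1 0 255",
)

```text
time: 17.7
ee_pos: [0.5283, -0.1557, 0.1121]
tcp_rot: [-179.7, 0.2, 163.9]
wrist_force: [0.2, -0.1, -4.8]
opening: 0.0128
grasp_force: 51.4
```

Emit:
send_rows(
  targets="0 0 1 0 255;0 0 1 0 255",
)

```text
time: 17.95
ee_pos: [0.5282, -0.1557, 0.1111]
tcp_rot: [-179.7, 0.2, 163.9]
wrist_force: [0.4, -0.1, -5.4]
opening: 0.0126
grasp_force: 51.4
```

Emit:
send_rows(
  targets="0 0 1 0 255;0 0 1 0 255",
)

```text
time: 18.2
ee_pos: [0.5282, -0.1557, 0.1101]
tcp_rot: [-179.7, 0.2, 163.9]
wrist_force: [-0.2, 0.3, -5.3]
opening: 0.0132
grasp_force: 51.4
```

Emit:
send_rows(
  targets="0 0 1 0 255;0 0 1 0 255",
)

```text
time: 18.45
ee_pos: [0.5282, -0.1557, 0.1091]
tcp_rot: [-179.7, 0.2, 163.9]
wrist_force: [0.2, 0.6, -4.2]
opening: 0.0132
grasp_force: 51.4
```

Emit:
send_rows(
  targets="0 0 1 0 255;0 0 1 0 255",
)

```text
time: 18.7
ee_pos: [0.5282, -0.1557, 0.108]
tcp_rot: [-179.7, 0.2, 163.9]
wrist_force: [-0.8, -0.4, -4.8]
opening: 0.0126
grasp_force: 51.4
```

Emit:
send_rows(
  targets="0 0 1 0 255;0 0 1 0 255",
)

```text
time: 18.95
ee_pos: [0.5281, -0.1555, 0.1071]
tcp_rot: [-179.7, 0.1, 163.9]
wrist_force: [-0.5, 3.3, -2.8]
opening: 0.0131
grasp_force: 51.6
```

Light side contact: the force is along +y, so the cup axis is slightly to +y. I shift that way and continue.

Emit:
send_rows(
  targets="0.2 0.7 0 0 255;0.2 0.7 0.5 0 255;0.2 0.7 0.5 0 255",
)

```text
time: 19.32
ee_pos: [0.528, -0.1552, 0.1067]
tcp_rot: [-179.7, 0.2, 163.9]
wrist_force: [-3.6, -0.0, -1.4]
opening: 0.0129
grasp_force: 51.9
```

Emit:
send_rows(
  targets="0 0 0.5 0 255;0 0 0.5 0 255",
)

```text
time: 19.58
ee_pos: [0.528, -0.1552, 0.1066]
tcp_rot: [-179.7, 0.2, 163.9]
wrist_force: [-5.5, 0.1, 1.7]
opening: 0.0131
grasp_force: 52.4
```

```bash
python3 st.py
```

```text
19.575 [-1.7965e+02  1.6000e-01  1.6385e+02] [ 0.528  -0.1552  0.1066] [-1.620e+01  4.210e+00 -4.520e+00  8.111e+01 -3.500e-01 -5.000e-02] toolz [ 0.001  -0.0066 -1.    ] F [-5.5  0.1  1.7] T [ 0.05  1.22 -0.03] g 0.0131 52.4
```

Emit:
send_rows(
  targets="0.8 -0.2 0 0 255;0.8 -0.2 0 0 255",
)

```text
time: 19.82
ee_pos: [0.5278, -0.1552, 0.1065]
tcp_rot: [-179.7, 0.2, 163.9]
wrist_force: [-1.7, -0.6, -0.0]
opening: 0.0131
grasp_force: 52.0
```

Emit:
send_rows(
  targets="0 0 0.5 0 255;0 0 0.5 0 255",
)

```text
time: 20.08
ee_pos: [0.5279, -0.1552, 0.1065]
tcp_rot: [-179.7, 0.3, 163.9]
wrist_force: [-2.5, -0.5, 4.6]
opening: 0.0129
grasp_force: 52.9
```

Run:
```python
from h import *
a=camera("wrist")[130:280,180:360];b=camera("scene")[160:250,305:395]
a=cv2.resize(a,(480,400),interpolation=cv2.INTER_CUBIC);b=cv2.resize(b,(320,320),interpolation=cv2.INTER_CUBIC)
b=cv2.copyMakeBorder(b,0,80,0,0,cv2.BORDER_CONSTANT)
cv2.imwrite("pics/g3.png",np.hstack([a,b]))
```

```text
(no output)
```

View pics/g3.png

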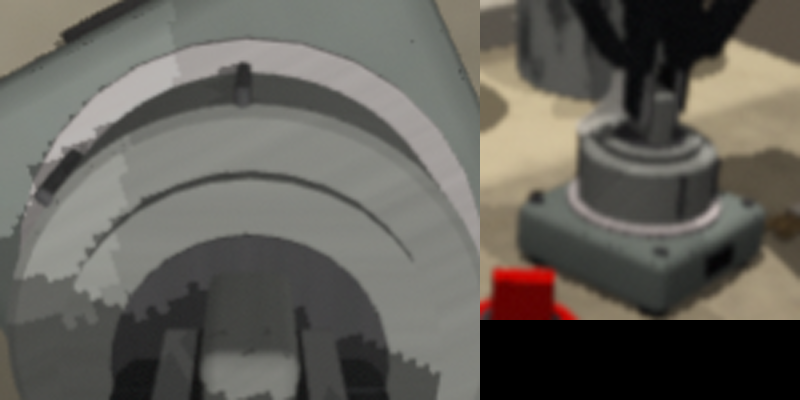

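The lip is only slightly proud of the rim, so the cone looks home. I ease the push and begin turning anticlockwise in small steps, watching force and torque.

Emit:
send_rows(
  targets="0.3 0 -0.4 0 255;0.3 0 -0.4 -5 255;0.3 0 -0.4 -8 255;0.3 0 -0.4 -8 255",
)

```text
time: 20.68
ee_pos: [0.5277, -0.1554, 0.1065]
tcp_rot: [-179.6, 0.2, 171.8]
wrist_force: [0.8, -3.1, 4.2]
opening: 0.0128
grasp_force: 52.6
```

```bash
python3 st.py
```

```text
20.675 [-179.61    0.21  171.83] [ 0.5277 -0.1554  0.1065] [-16.22   4.08  -4.67  80.99  -0.36  -8.05] toolz [ 0.0026 -0.0073 -1.    ] F [ 0.8 -3.1  4.2] T [-0.68 -0.2   0.03] g 0.0128 52.6
```

Emit:
send_rows(
  targets="0 -0.4 -0.3 -5 255;0 -0.4 -0.3 -10 255;0 -0.4 -0.3 -10 255",
)

```text
time: 21.05
ee_pos: [0.5276, -0.1557, 0.1063]
tcp_rot: [-179.6, 0.1, -178.2]
wrist_force: [2.6, -4.1, -0.5]
opening: 0.013
grasp_force: 52.0
```

```bash
python3 st.py
```

```text
21.05 [-1.7959e+02  1.1000e-01 -1.7822e+02] [ 0.5276 -0.1557  0.1063] [-16.26   4.12  -4.66  81.    -0.35 -18.04] toolz [ 0.0021 -0.007  -1.    ] F [ 2.6 -4.1 -0.5] T [-0.91 -0.73 -0.05] g 0.013 52.0
```

Emit:
send_rows(
  targets="-0.5 -0.8 0 0 255;-0.6 -1.1 0 -5 255;-0.8 -1.4 0 -10 255;-0.8 -1.4 0 -10 255",
)

```text
time: 21.55
ee_pos: [0.5278, -0.1563, 0.1065]
tcp_rot: [-179.7, -0.0, -168.2]
wrist_force: [-0.9, 0.9, 3.4]
opening: 0.0129
grasp_force: 52.7
```

```bash
python3 st.py
```

```text
21.55 [-1.7968e+02 -1.0000e-02 -1.6822e+02] [ 0.5278 -0.1563  0.1065] [-16.35   4.25  -4.49  81.12  -0.28 -28.13] toolz [ 0.001  -0.0055 -1.    ] F [-0.9  0.9  3.4] T [0.36 0.22 0.03] g 0.0129 52.7
```

Emit:
send_rows(
  targets="-0.1 -0.3 -0.2 -6 255;-0.2 -0.6 -0.2 -12 255;-0.2 -0.6 -0.2 -12 255",
)

```text
time: 21.92
ee_pos: [0.528, -0.1567, 0.1061]
tcp_rot: [-179.7, -0.1, -156.3]
wrist_force: [0.7, 2.9, -0.6]
opening: 0.0129
grasp_force: 52.0
```

```bash
python3 st.py
```

```text
21.925 [-1.7972e+02 -1.0000e-01 -1.5629e+02] [ 0.528  -0.1567  0.1061] [-16.39   4.34  -4.44  81.12  -0.28 -40.09] toolz [ 3.0e-04 -5.2e-03 -1.0e+00] F [ 0.7  2.9 -0.6] T [ 0.57 -0.04 -0.01] g 0.0129 52.0
```

Emit:
send_rows(
  targets="-0.2 0 0 -6 255;-0.2 0 0 -12.6 255;-0.2 0 0 -12.6 255;-0.2 0 0 -12.6 255",
)

```text
time: 22.42
ee_pos: [0.5283, -0.1571, 0.1066]
tcp_rot: [-179.7, -0.2, -143.8]
wrist_force: [-2.2, 0.4, 2.2]
opening: 0.013
grasp_force: 52.4
```

Run:
```python
import st
from h import *
np.save("T4.npy",tool())
a=camera("wrist");cv2.imwrite("pics/acw.png",a)
a=a[130:290,175:375]
cv2.imwrite("pics/acwc.png",cv2.resize(a,None,fx=3.75,fy=3.75,interpolation=cv2.INTER_CUBIC))
```

```text
22.425 [-1.7968e+02 -1.7000e-01 -1.4378e+02] [ 0.5283 -0.1571  0.1066] [-16.39   4.33  -4.39  81.13  -0.33 -52.62] toolz [ 8.0e-04 -6.2e-03 -1.0e+00] F [-2.2  0.4  2.2] T [ 0.18  0.4  -0.02] g 0.013 52.4
```

View pics/acwc.png

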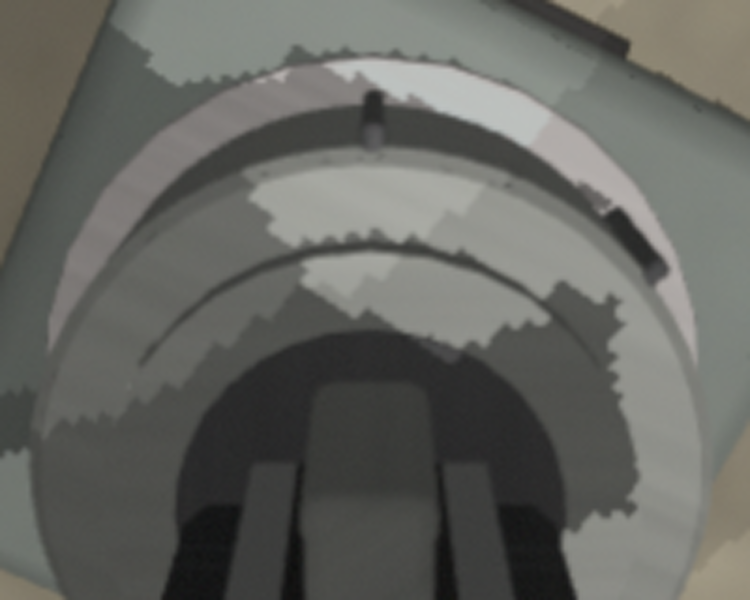

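The tab points straight at the rib at (373,120), within about 1° and just past it; the lip gap is unchanged, so it is still home. Now back clockwise.

Emit:
send_rows(
  targets="0.1 0.4 -0.2 8 255;0.1 0.8 -0.2 16 255;0.1 0.8 -0.2 16 255",
)

```text
time: 22.85
ee_pos: [0.5279, -0.1565, 0.1062]
tcp_rot: [-179.7, -0.1, -159.6]
wrist_force: [0.2, 0.2, -4.4]
opening: 0.0131
grasp_force: 51.6
```

```bash
python3 st.py
```

```text
22.85 [-1.7965e+02 -8.0000e-02 -1.5958e+02] [ 0.5279 -0.1565  0.1062] [-16.35   4.27  -4.5   81.09  -0.33 -36.77] toolz [ 7.0e-04 -6.2e-03 -1.0e+00] F [ 0.2  0.2 -4.4] T [ 0.09 -0.22 -0.01] g 0.0131 51.6
```

Emit:
send_rows(
  targets="0.1 0 0.4 0 255;0.1 0.4 0.4 9 255;0.1 0.7 0.4 18 255;0.1 0.7 0.4 18 255",
)

```text
time: 23.35
ee_pos: [0.5277, -0.1559, 0.1063]
tcp_rot: [-179.6, 0.1, -177.4]
wrist_force: [1.8, 0.3, -3.3]
opening: 0.0128
grasp_force: 51.7
```

```bash
python3 st.py
```

```text
23.35 [-1.7964e+02  7.0000e-02 -1.7740e+02] [ 0.5277 -0.1559  0.1063] [-16.29   4.18  -4.58  81.05  -0.32 -18.89] toolz [ 0.0015 -0.0062 -1.    ] F [ 1.8  0.3 -3.3] T [ 0.15 -0.37  0.05] g 0.0128 51.7
```

Emit:
send_rows(
  targets="0 0 0.3 0 255;0 0.3 0.3 9 255;0 0.5 0.3 17.8 255;0 0.5 0.3 17.8 255;0 0.5 0.3 17.8 255",
)

```text
time: 23.98
ee_pos: [0.5278, -0.1553, 0.1065]
tcp_rot: [-179.7, 0.2, 164.9]
wrist_force: [0.6, 3.4, 2.7]
opening: 0.0132
grasp_force: 52.6
```

Run:
```python
import st
from h import *
a=camera("wrist");cv2.imwrite("pics/cw.png",a)
# dark-rib column in strip ahead of the tab
s=a[150:175,255:295].mean(2).astype(int)
print(s[::2,::2])
```

```text
23.975 [-179.69    0.2   164.93] [ 0.5278 -0.1553  0.1065] [-16.24   4.14  -4.61  81.05  -0.3   -1.17] toolz [ 0.002  -0.0061 -1.    ] F [0.6 3.4 2.7] T [ 0.81 -0.18 -0.05] g 0.0132 52.6
[[161 161 162 161 161 162 163 163 164 164 165 164 162 162 162 163 162 162
  161 161]
 [160 161 161 161 162 163 163 164 158 154 162 161 161 161 162 162 161 161
  161 161]
 [161 161 161 162 162 154 136 107  73  57 122 161 162 162 161 161 160 160
  161 163]
 [161 162 163 162 112  99  96  90  46  44  71 150 155 157 158 158 160 162
  163 164]
 [156 152 136 108  81  70  67  60  42  44  51  76  81  84  88 101 126 150
  152 159]
 [ 75  69  67  67  62  62  62  56  42  45  51  70  71  70  71  72  73  74
   78  86]
 [ 68  67  65  62  59  60  61  54  48  51  53  70  70  71  72  72  73  72
   74  73]
 [ 66  67  68  68  64  60  61  61  64  71  63  69  71  70  72  73  73  72
   73  73]
 [ 66  68  69  69  65  61  60  58  65  75  66  71  71  71  72  72  73  73
   73  73]
 [ 66  68  67  65  66  68  75  69  68  76  73  74  73  76  74  73  71  71
   71  72]
 [ 83  95 102 109 113 114 115 114 101  99 107 116 116 116 116 112 109  97
   89  83]
 [113 114 116 117 115 116 116 116 117 118 118 118 118 119 118 119 119 119
  120 119]
 [115 116 118 118 121 123 125 126 127 127 126 128 128 126 125 124 124 123
  123 122]]
```

The rib is centred ahead of the tab (column 273.5 against centre 273). I nudge slightly, relieve the side force, let go and retract.

Emit:
send_rows(
  targets="0.1 0.4 -0.1 0.5 255;0.1 0.4 -0.1 0.5 255;0.1 0.4 -0.1 0.5 255",
)

```text
time: 24.4
ee_pos: [0.5278, -0.1552, 0.1065]
tcp_rot: [-179.7, 0.2, 164.2]
wrist_force: [1.0, 1.9, 4.6]
opening: 0.0132
grasp_force: 52.7
```

Emit:
send_rows(
  targets="0 0 0 0 0;0 0 0 0 0;0 0 0 0 0;0 0 0 0 0;0 0 0 0 0;0 0 0 0 0;0 0 -15 0 0;0 0 -45 0 0;0 0 -85 0 0;0 0 -95 0 0;0 0 -95 0 0",
)

```text
time: 25.78
ee_pos: [0.5278, -0.1545, 0.202]
tcp_rot: [-179.7, 0.3, 164.2]
wrist_force: [-0.5, -0.3, -0.7]
opening: 0.0856
grasp_force: 0.0
```

Run:
```python
import st
from h import *
np.save("T5.npy",tool())
a=camera("wrist");cv2.imwrite("pics/end.png",a)
b=camera("scene")[160:250,305:395]
a=cv2.resize(a[130:280,195:355],(480,450),interpolation=cv2.INTER_CUBIC)
b=cv2.copyMakeBorder(cv2.resize(b,(320,320),interpolation=cv2.INTER_CUBIC),0,130,0,0,cv2.BORDER_CONSTANT)
cv2.imwrite("pics/endc.png",np.hstack([a,b]))
```

```text
25.775 [-179.67    0.26  164.17] [ 0.5278 -0.1545  0.202 ] [-16.15   4.18   5.97  91.54  -0.33  -0.32] toolz [ 0.0027 -0.0068 -1.    ] F [-0.5 -0.3 -0.7] T [0.01 0.04 0.02] g 0.0856 0.0
```

View pics/endc.png

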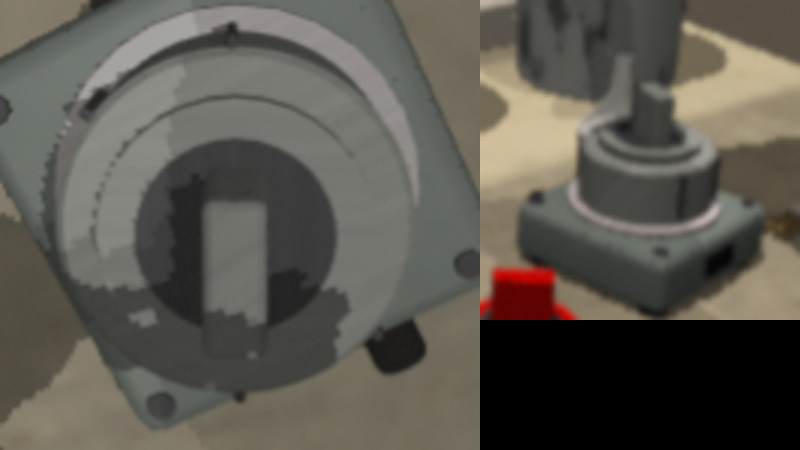

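Run:
```python
from h import *
T=np.load("T5.npy");m=camera_model('wrist');C=np.linalg.inv(T@m['T_tool_cam'])
def pr(c,r,z):
    t=np.linspace(0,2*np.pi,721);p=np.c_[c[0]+r*np.cos(t),c[1]+r*np.sin(t),0*t+z]
    q=cv2.projectPoints(p,cv2.Rodrigues(C[:3,:3])[0],C[:3,3],m['K'],m['dist_coeffs'])[0][:,0]
    q=(q-[195,130])*3+1;return [x.round(1) for x in(q[:,0].min(),q[:,0].max(),q[:,1].min(),q[:,1].max())]
for c in((.5284,-.1554),):
  print('rim45',pr(c,.045,.0895))
  for z in(.096,.101,.104):print('lip',z,pr(c,.034,z))
```

```text
rim45 [np.float64(53.9), np.float64(417.5), np.float64(43.9), np.float64(393.9)]
lip 0.096 [np.float64(94.7), np.float64(376.2), np.float64(94.5), np.float64(364.8)]
lip 0.101 [np.float64(91.9), np.float64(378.7), np.float64(97.9), np.float64(372.8)]
lip 0.104 [np.float64(90.2), np.float64(380.3), np.float64(100.0), np.float64(377.8)]
```

Run:
```python
from h import *
T=np.load("T5.npy");P=T@camera_model('wrist')['T_tool_cam']
f=lambda p,z:atz('wrist',(195+p[0]/3-.33,130+p[1]/3-.33),z,P)
for z in(.13,.135,.138):
    print(z,'len',np.linalg.norm(f((235,202),z)-f((236,357),z)),'thick',np.linalg.norm(f((204,280),z)-f((267,280),z)),'c',(f((235,202),z)+f((236,357),z))/2)
# tab base on lip level & scene camera: project tab-top centre
m=camera_model('scene');C=np.linalg.inv(m['pose'])
for z in(.13,.135,.138,.0895):
    q=cv2.projectPoints(np.array([[.5284,-.1554,z]]),cv2.Rodrigues(C[:3,:3])[0],C[:3,3],m['K'],m['dist_coeffs'])[0][0,0]
    print(z,'scene crop px',(q-[305,160])*320/90)
```

```text
0.13 len 0.03455614442854352 thick 0.013292751965290898 c [ 0.52870594 -0.15521924]
0.135 len 0.033750569227998246 thick 0.012982870423026259 c [ 0.52706707 -0.15472491]
0.138 len 0.033267224107671196 thick 0.012796941497667462 c [ 0.52608375 -0.15442832]
0.13 scene crop px [172.4740438   86.40560174]
0.135 scene crop px [173.17221638  79.28642346]
0.138 scene crop px [173.59274945  74.99820194]
0.0895 scene crop px [166.94110023 142.81712605]
```

The tab-top centre matches the axis only at z = 0.130, the scene view agrees, and the tab lies along the clockwise mark. The cone is home.

```bash
python3 -c "
from workcell import ticket
print(ticket.job_done())"
```

```text
the job is handed in; nothing more can be done
None
```

The larger cone is home in the mill cup, was rocked to the anticlockwise mark and back to the clockwise one, and is released; the job was handed in at about 26 s, with an early wrist over-turn corrected on the way and no verdict shown.

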